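# Stage the grille carrier, then lift the sagging bolt and hold the cage gate ajar

## Task

Hook the grille carrier onto the rail at the yellow band, slide it along, still hooked, to the red band and let go so that it hangs there. Then grip the red knob of the test cage's sagging bolt, lift it over the keeper's bent lip while drawing it back, and pull the sprung gate ajar by that knob, about 25 degrees. Finish still gripping the knob and holding the gate ajar; leave the radio case, dial and ferrite rods where they are.

Things in the scene. Friction and masses are not known exactly. Their poses are not given: they have to be found in the camera images.
- carrier: Loose hanger carrying a chrome speaker grille, about 0.25 kg (+-20 percent), 165 mm tall, standing on its foot plate, 60 (x) by 80 (y) by 6 mm. Origin: centre of its underside, z up. Upright grille 70 mm wide (y), top at z = 66 mm. At x = -13 mm a strap 24 mm wide (y) rises to the hook. Its +x, the hook's open side, points away from the robot within 0.5 rad at the start.
- carrier_grip (a point): Centre of the carrier's black grip block, 24 (x) by 16 (y) by 34 mm tall, on the carrier's axis at z = 148 mm over its origin; pinch it from above across y.
- carrier_hook (a point): Middle of the inner top of the hook, an inverted U 125 mm over the carrier's origin, on its axis; inside 22 mm wide (x = -11 to 11 mm). Its free lip on the +x side (x = 11 to 15) ends at z = 107 mm. The rail enters from +x between lip end (z = 107) and grille top (z = 66), then the carrier is lowered. Seated, this point is on top of the rail, 5 mm over its axis.
- rail: Fixed steel rail along its own y, round bar of 10 mm diameter, 300 mm long between two 12 mm posts at y = -150 and +150 mm (feet of 52 mm diameter, 8 mm high). Origin on the bench under its middle; the bar's axis is 165 mm above the bench. x points away from the robot (within 0.15 rad).
- entry_band: Centre of the yellow painted band, 30 mm long, on the rail's axis: where the carrier is to be hooked on. 115 to 160 mm from the red band; either one may be at the left.
- mark_band: Centre of the red painted band, 30 mm long, on the rail's axis: where the carrier is to hang in the end.
- cage: Fixed green test cage, 180 (x) by 265 (y) by 152 mm tall, open at its front (-x, towards the robot) but for the gate. Origin at the bench, x points away from the robot, y along the shut gate.
- bolt: Bolt on the gate's robot side: steel rod of 10 mm diameter along the gate at 125 mm height, with a 13 mm tooth under its tip (the cage's +y end). The tooth sits behind the 6 mm thick upturned lip of the bent keeper on the cage post, whose front cheek keeps the gate shut until the bolt is drawn. Rides in worn guides with vertical play. Its origin is no useful point.
- bolt_knob (a point): Grip point of the red upright knob on the bolt: cylinder 18 mm in diameter, 42 mm tall, this point 21 mm under its top, 187 mm over the bench when sagged and above everything else on the cage. Pinch from above.
- bolt_lift (a joint): How far the bolt is lifted, m: 0 sagged (falls back by its weight of about 2.4 N), 0.020 the most. The tooth clears the keeper's lip from 0.010 up.
- bolt_draw (a joint): How far the bolt is drawn back, along the gate towards its hinge (the cage's -y while shut), m: 0 to 0.004 at the start, 0.055 the most, friction about 1 N. Unlifted, the tooth meets the lip at 0.005; gate and lip are free of the tooth from about 0.025.
- gate (a joint): Gate angle, rad: 0 shut, 1.0 the most; it opens towards the robot (-x of the cage), turning counterclockwise seen from above about gate_hinge. A spring shuts it (about 0.2 N m at 0, 0.4 N m at 0.45 rad).
- gate_hinge (a point): A point on the gate's vertical hinge axis, at the cage's -y end, 125 mm over the bench. From it, with the gate shut and the bolt undrawn, the knob lies 135 mm along the cage's y and 18 mm to its -x.
- radio_case: Bystander: cream radio case, 55 by 150 by 90 mm tall, loose. Origin under its centre.
- dial: Bystander: brass-rimmed tuning dial, 52 mm in diameter, 10 mm tall, lying loose.
- ferrite_a: Bystander: black ferrite rod, 120 mm long, with a copper coil, 14 mm tall, loose, lying beyond the rail.
- ferrite_b: Bystander: a second such rod, lying left of the carrier.
Not all that is in view belongs to the job. Leave any blue or pink look-alike of the carrier alone.

How it is judged:
On the way, in this order (a step that is already met when the one before it is completed fails the run):
1. the carrier is hooked on the rail at the yellow band (within 25 mm) (x of carrier_hook in the frame of rail between -0.012 and 0.012 m and z of carrier_hook in the frame of rail between 0.16 and 0.178 m and horizontal distance between carrier_hook and entry_band below 0.025 m), for 0.1 s.
2. the carrier, still hooked, slides past 30 to 70 mm from the red band (x of carrier_hook in the frame of rail between -0.012 and 0.012 m and z of carrier_hook in the frame of rail between 0.16 and 0.178 m and horizontal distance between carrier_hook and mark_band between 0.03 and 0.07 m), for 0.04 s.
3. the carrier hangs released at the red band (within 15 mm) (x of carrier_hook in the frame of rail between -0.012 and 0.012 m and z of carrier_hook in the frame of rail between 0.16 and 0.178 m and horizontal distance between carrier_hook and mark_band below 0.015 m and contact force between the fingers and carrier below 0.05 N and contact force between carrier and rail above 0.5 N), for 0.2 s.
4. the bolt is lifted at least 8 mm before it is drawn 20 mm (value of joint bolt_lift above 0.008 m and value of joint bolt_draw below 0.02 m), for 0.02 s.
5. the bolt is drawn clear of the keeper (value of joint bolt_draw above 0.02 m), for 0.1 s.
At the end, for the whole second after the job is handed in: The gripper still grips the bolt's knob (over 2 N), the bolt is drawn clear (over 15 mm), the gate is held still at 15 to 37 degrees (0.26 to 0.65 rad), and the carrier hangs at rest from the rail alone, untouched by the fingers, its hook within 15 mm of the red band's centre (all of step 3 and value of joint gate between 0.26 and 0.65 rad and velocity of joint gate between -0.1 and 0.1 rad/s and value of joint bolt_draw above 0.015 m and contact force between the fingers and bolt above 2 N and linear speed of carrier below 0.05 m/s); the arm keeps its last pose, push and grip.
It fails at once if the radio case is shifted by more than 30 mm (distance of radio_case from where it was at the start of the episode above 0.03 m).
It fails at once if the dial is shifted by more than 30 mm (distance of dial from where it was at the start of the episode above 0.03 m).
It fails at once if the ferrite a is shifted by more than 30 mm (distance of ferrite_a from where it was at the start of the episode above 0.03 m).
It fails at once if the ferrite b is shifted by more than 30 mm (distance of ferrite_b from where it was at the start of the episode above 0.03 m).
It also fails if it takes over 51 s, if anything falls off the work surface, if the arm or the gripper's body presses on something with over 40 N, if the wrist force passes 120 N, or if a joint passes its speed limit or range.

## Robot

A 6-joint arm with a two-finger parallel gripper is mounted at the origin on the work surface. World frame = base frame: x ahead of the robot, y to its left, z up, the work surface at z = 0. Lengths are in m, angles in rad, forces in N, time in s.
With the tool pointing down it reaches from about 0.275 to 0.825 m from the base axis. Payload 4.9 kg.
Tool frame: the origin (TCP) lies midway between the tips of the shut fingers; the grasp point (between the pads) lies 19 mm behind it (grip_point_offset is the distance from the TCP to the grasp point, in m); z points along the fingers, y is the line along which they close (so a half turn about z gives the same grasp; the last joint's range is limited). The gripper opens to 85 mm and grips with 20 to 120 N. Pads are 22 mm wide; open, the fingers measure 114 mm over their backs; the gripper's body (76 mm by 85 mm) begins 54 mm behind the grasp point. The pads swing forward as they close: fully open they stand 13 mm farther back than shut.
Start: joints at [1.067, 0.326, -0.193, 1.052, 0, 1.437], TCP at [0.199, 0.513, 0.231] pointing down, gripper open.
Joint ranges: [-2.65, 2.65], [-0.97, 1.79], [-1.3, 1.35], [-1.93, 2.1], [-1.47, 1.37], [-3.14, 3.14]. Speed limits (rad/s): [2.57, 2.57, 3.14, 3.14, 3.14, 3.14].

## Interface

Orientations are given as a rotation vector (axis times angle).
In Python, from cell import * gives the robot as it stands. Calls block until the motion is done:
- movep(position, orientation): joint-space move of the TCP to a pose.
- move_l(position, velocity=0.15, rot=None, until_force=None): straight line of the TCP; rot=None keeps the orientation; velocity is the mean speed in m/s. With until_force (N) it stops when the force on the tool has changed by that much, and returns True; else False.
- set_joints(angles): joint-space move.
- let_go() and grab(newtons=None): open the fingers fully, or close them until they stop; newtons is the grip in N (None keeps the last).
- sleep(seconds).
- ik(position, orientation): joint angles nearest the present ones, or None.
- get_state(): the state.
- grab_frame(name): name is "side" or "top" or "wrist"; returns a dict with "img" (384x512x3 uint8, red, green, blue), "fx", "fy", "cx", "cy" (pixels), "cam_to_world" (4x4, takes a point from camera to world coordinates); the wrist camera has in their place "T_tool_cam" (4x4, takes a point from camera to tool coordinates, whose origin is the TCP and whose axes are the flange's). Camera axes: x right, y down, z forward; pixel columns grow to the right and rows downward; lengths in m; the calibration is good to about 2 mm. A picture is of the moment at which its call begins: read the wrist's pose just before it. There is no depth.
A pose or a line that the arm cannot do raises MotionError and nothing moves.
- sign_off(): hands the job in; it is judged then, once.
Trained networks look in the newest picture that a camera, given by its name, has taken for a name from the list of things; names that differ only in an ending like _2 or _b are one class to them, and where a whole thing is asked for, a point or a joint stands for the part that bears it (a point fixed in the world has none). Each returns a list of dicts, best first, with "score" (0 to 1); they miss things now and then, are a little off and sometimes report something else, mostly with a low value. They report only what shows in the picture. A call takes as long as a camera call. They do not tell look-alikes from the thing itself.
- spot_in(camera, name): "centre" ([column, row] in pixels, amid what is visible of it).
- silhouettes(camera, name): "mask" (384x512 bool, what is visible of it) and "centre" ([column, row] in pixels, amid what is visible of it).
- tip_of(camera, name): "centre" ([column, row] in pixels: a listed point, or the origin of a listed thing).
The state is a dict: "clock": time; "q": joint angles; "joint_velocities": joint speeds; "tau": joint torques, N m; "position": TCP position; "eef_rot": TCP orientation; "contact_force": force on the tool from outside, world axes, zero at the start; "wrist_torque": the same for the moment, N m; "finger_gap": opening from 0.0 (shut) to 1.0 (fully open); "grasp_force": force on a finger pad.
Only numpy, scipy, OpenCV 4.12 (cv2) and the standard library are available. Lean on these libraries where they do the work, as an engineer would, in place of code of your own. Each camera call takes 0.05 s, during which the arm holds its last target. There are 200 camera calls.

## Working session

There is one attempt and no reset: what is moved stays moved. The work goes in short steps, each a Python script; the robot and the scene stay as the last script left them, time stands still between calls to the robot, and variables do not carry over. Pictures are saved under pics/ and viewed, at most 10 in all, crops included, and the job is handed in when it is done.

```bash
mkdir -p pics; ls; cat > h.py <<'E'
from cell import *
import numpy as np, cv2
def save(n,img): cv2.imwrite(f'pics/{n}.png',cv2.cvtColor(np.ascontiguousarray(img),cv2.COLOR_RGB2BGR))
def ray(f,px,T=None):
    T=np.array(f['cam_to_world'] if T is None else T)
    d=np.array([(px[0]-f['cx'])/f['fx'],(px[1]-f['cy'])/f['fy'],1.]);d=T[:3,:3]@d
    return T[:3,3],d/np.linalg.norm(d)
def onz(f,px,z,T=None):
    o,d=ray(f,px,T);return o+d*(z-o[2])/d[2]
def tri(rs):
    A=sum(np.eye(3)-np.outer(d,d) for o,d in rs);b=sum((np.eye(3)-np.outer(d,d))@o for o,d in rs)
    p=np.linalg.solve(A,b);return p,[np.linalg.norm((np.eye(3)-np.outer(d,d))@(p-o)) for o,d in rs]
def proj(f,p):
    c=np.linalg.inv(np.array(f['cam_to_world']))@np.append(p,1);return np.array([f['fx']*c[0]/c[2]+f['cx'],f['fy']*c[1]/c[2]+f['cy']])
E
python3 - <<'E'
from h import *
np.set_printoptions(precision=3,suppress=True)
F={c:grab_frame(c) for c in('side','top')}
for c in F: print(c,np.array(F[c]['cam_to_world'])[:3,3])
save('a_both',np.vstack([F['side']['img'],F['top']['img']])[:, :] if 0 else cv2.resize(np.hstack([F['side']['img'],F['top']['img']]),(800,300)))
save('a_side',F['side']['img']);save('a_top',F['top']['img'])
for n in ['carrier','carrier_grip','carrier_hook','rail','entry_band','mark_band','cage','bolt_knob','gate_hinge','radio_case','dial','ferrite_a']:
    for c in F:
        print(n,c,[(np.round(r['centre'],1).tolist(),round(r['score'],2)) for r in tip_of(c,n)][:4])
print(get_state()['eef_rot'],get_state()['clock'])
E
```

```text
pics
side [0.248 0.878 1.249]
top [ 0.345 -0.023  1.147]
carrier side [([264.8, 256.0], 0.81), ([250.9, 288.2], 0.74), ([307.5, 349.2], 0.73), ([302.9, 300.7], 0.56)]
carrier top [([201.9, 220.9], 0.82), ([165.5, 218.0], 0.79), ([124.8, 280.0], 0.72), ([176.1, 158.2], 0.7)]
carrier_grip side [([254.5, 266.9], 0.95), ([305.5, 272.3], 0.78), ([309.0, 325.6], 0.68), ([262.6, 226.1], 0.56)]
carrier_grip top [([106.6, 280.0], 0.93), ([149.5, 212.3], 0.86), ([200.9, 218.0], 0.7), ([300.3, 159.2], 0.69)]
carrier_hook side [([311.5, 324.0], 0.95), ([246.7, 265.7], 0.83), ([306.3, 273.4], 0.83), ([268.0, 232.8], 0.75)]
carrier_hook top [([161.2, 270.5], 0.98), ([156.3, 213.9], 0.74), ([106.2, 282.6], 0.68), ([200.6, 221.1], 0.67)]
rail side [([253.7, 288.3], 0.53)]
rail top []
entry_band side [([189.9, 274.3], 0.58)]
entry_band top [([127.2, 159.2], 0.58)]
mark_band side [([200.3, 230.3], 0.62), ([257.0, 131.5], 0.52)]
mark_band top [([177.8, 154.6], 0.62)]
cage side [([227.9, 167.7], 0.94)]
cage top [([297.9, 156.6], 0.69)]
bolt_knob side [([250.6, 142.7], 0.65)]
bolt_knob top [([292.0, 176.9], 0.68), ([180.2, 133.2], 0.56)]
gate_hinge side [([258.1, 129.1], 0.79)]
gate_hinge top [([343.0, 178.2], 0.57)]
radio_case side [([319.6, 132.8], 0.75)]
radio_case top [([382.8, 245.0], 0.59)]
dial side [([302.4, 222.5], 0.57)]
dial top [([254.9, 250.6], 0.52)]
ferrite_a side [([241.0, 338.6], 0.78), ([163.5, 257.9], 0.68), ([246.6, 267.6], 0.47)]
ferrite_a top [([119.5, 225.9], 0.68), ([179.5, 128.7], 0.62), ([254.0, 249.3], 0.62), ([175.2, 156.9], 0.6)]
[0.578 3.088 0.   ] 1.3
```

```bash
python3 - <<'E'
import cv2
for n in('side','top'):
    i=cv2.imread(f'pics/a_{n}.png'); i=i[100:384,110:410] if n=='side' else i[90:340,60:430]
    cv2.imwrite(f'pics/b_{n}.png',cv2.resize(i,None,fx=2,fy=2,interpolation=cv2.INTER_CUBIC))
E
```

```text
(no output)
```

View pics/b_side.png

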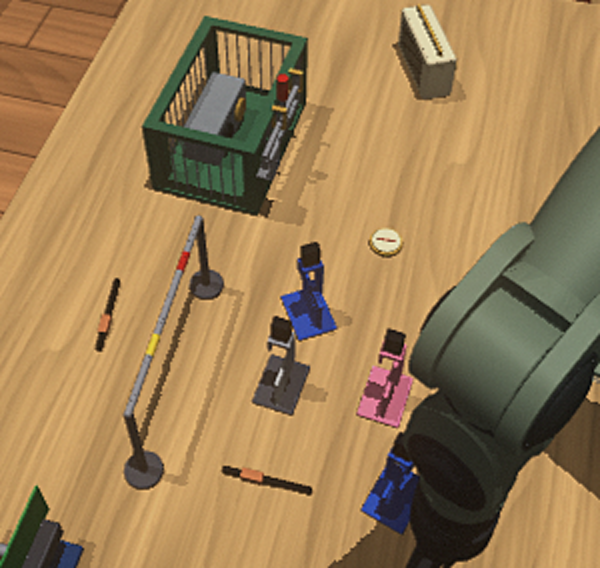

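View pics/b_top.png

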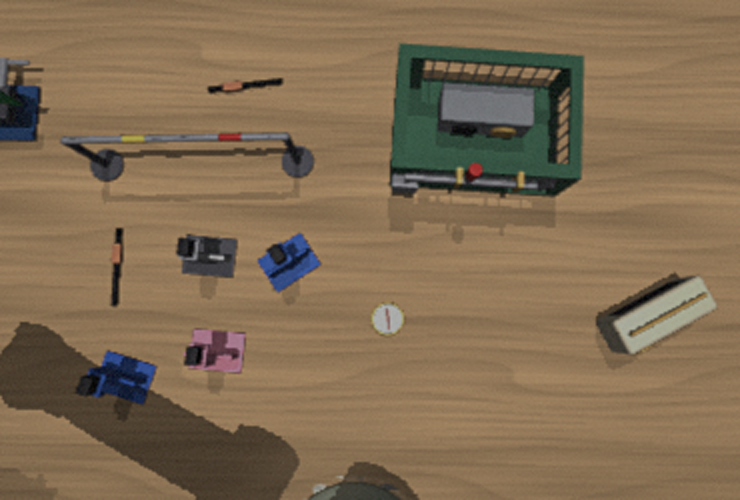

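Candidates for the carrier (full-frame top / side pixels):
- grey with chrome grille: (163,217) / (251,285)
- blue: (204,220) / (265,256)
- blue: (124,280) / (308,349)
- pink: (168,265) / (303,301)

I choose the grey one. The yellow band is at top (127,159) / side (186,272), the red band at top (175,158) / side (201,230), and the knob at top (297,175) / side (252,143).

```bash
python3 - <<'E'
from h import *
np.set_printoptions(precision=4,suppress=True)
F={c:grab_frame(c) for c in('side','top')}
print(F['top']['fx'])
H={c:cv2.cvtColor(F[c]['img'],cv2.COLOR_RGB2HSV).astype(int) for c in F}
def blob(c,px,h0,h1,r=14,s=110):
    h=H[c];m=(((h[...,0]>=h0)&(h[...,0]<=h1)) if h0<h1 else ((h[...,0]>=h0)|(h[...,0]<=h1)))&(h[...,1]>s)&(h[...,2]>70)
    w=np.zeros(m.shape,bool);w[px[1]-r:px[1]+r,px[0]-r:px[0]+r]=1;y,x=np.where(m&w);return np.array([x.mean()+0,y.mean()]),len(x),(x.min(),x.max(),y.min(),y.max())
for n,t,s,h,sat in[('yellow',(127,159),(186,272),(22,34),140),('red',(175,158),(201,230),(172,6),150),('knob',(297,175),(252,143),(172,6),150)]:
    a=blob('top',t,*h,s=sat);b=blob('side',s,*h,s=sat);print(n,a,b);print(tri([ray(F['top'],a[0]),ray(F['side'],b[0])]))
ref={'carrier':((163,217),(251,288)),'carrier_grip':((152,212),(253,267)),'carrier_hook':((156,214),(248,268)),'gate_hinge':((343,178),(258,129)),'bolt_knob':((297,175),(251,143)),'cage':((298,157),(228,168)),'entry_band':((127,159),(187,272)),'mark_band':((175,158),(201,230))}
for n in ref:
    R=[]
    for c,p in zip(('top','side'),ref[n]):
        L=[r for r in tip_of(c,n) if np.hypot(*(np.array(r['centre'])-p))<16]
        if L:
            L.sort(key=lambda r:np.hypot(*(np.array(r['centre'])-p)));R.append(ray(F[c],L[0]['centre']));print(n,c,L[0]['centre'])
    if len(R)==2:print(n,*tri(R))
# line fit of bar ends
for c,ends in(('top',((91,160),(204,158))),('side',((174,306),(209,208)))): print(c,[onz(F[c],e,.165) for e in ends])
E
```

```text
366.59287968109476
yellow (array([125.9545, 159.0909]), 22, (np.int64(121), np.int64(131), np.int64(158), np.int64(160))) (array([185.9762, 271.881 ]), 42, (np.int64(183), np.int64(189), np.int64(267), np.int64(277)))
(array([0.5833, 0.3092, 0.166 ]), [np.float64(0.0009197909876033427), np.float64(0.0009197909876036065)])
red (array([174.3448, 158.    ]), 29, (np.int64(170), np.int64(179), np.int64(157), np.int64(159))) (array([201.2647, 230.    ]), 34, (np.int64(199), np.int64(204), np.int64(226), np.int64(235)))
(array([0.5891, 0.178 , 0.1658]), [np.float64(0.0013369459285948989), np.float64(0.001336945928595036)])
knob (array([297.2941, 174.5   ]), 34, (np.int64(294), np.int64(300), np.int64(172), np.int64(177))) (array([251.3333, 141.5333]), 30, (np.int64(249), np.int64(253), np.int64(137), np.int64(149)))
(array([ 0.5447, -0.1562,  0.189 ]), [np.float64(0.0024670732045631626), np.float64(0.002467073204563202)])
carrier top [165.9, 215.6]
carrier side [251.6, 289.1]
carrier [0.4412 0.2274 0.0033] [np.float64(0.0053003908442475454), np.float64(0.005300390844247325)]
carrier_grip t
[... 580 characters left out ...]
7  0.1949] [np.float64(0.002987132301863909), np.float64(0.002987132301863643)]
cage top [299.2, 157.3]
cage side [225.9, 166.8]
cage [ 0.6401 -0.1863  0.0157] [np.float64(0.00038077097895285677), np.float64(0.0003807709789528889)]
entry_band top [124.5, 161.4]
entry_band side [184.3, 272.9]
entry_band [0.5814 0.3133 0.1662] [np.float64(0.0037003168728678175), np.float64(0.00370031687286774)]
mark_band top [173.7, 158.9]
mark_band side [201.6, 230.7]
mark_band [0.5871 0.1798 0.1655] [np.float64(0.000863933944974718), np.float64(0.0008639339449746659)]
top [array([0.5797, 0.4039, 0.165 ]), array([0.5926, 0.0974, 0.165 ])]
side [array([0.5777, 0.4038, 0.165 ]), array([0.5918, 0.1019, 0.165 ])]
```

```bash
cat >> h.py <<'E'
def down(th): return [-np.pi*np.sin(th/2),np.pi*np.cos(th/2),0]
def wrist():
    from scipy.spatial.transform import Rotation as R
    s=get_state();f=grab_frame('wrist');T=np.eye(4);T[:3,:3]=R.from_rotvec(s['eef_rot']).as_matrix();T[:3,3]=s['position'];f['cam_to_world']=T@np.array(f['T_tool_cam']);return f
E
python3 - <<'E'
from h import *
np.set_printoptions(precision=4,suppress=True)
movep([.415,.235,.33],down(0.))
f=wrist();print(f['cam_to_world'],f['fx'],get_state()['clock'],get_state()['q'])
save('w1',f['img'])
for n in('carrier','carrier_grip','carrier_hook'):
    print(n,[(r['centre'],round(r['score'],2)) for r in tip_of('wrist',n)][:3])
E
```

```text
[[ 0.0001  0.9587  0.2844  0.342 ]
 [ 1.     -0.0002  0.0002  0.2335]
 [ 0.0002  0.2844 -0.9587  0.4712]
 [ 0.      0.      0.      1.    ]] 281.28923119826925 3.6167 [ 0.3618  0.1399 -0.1839  1.2476  0.0003  0.3606]
carrier [([246.7, 76.5], 0.82), ([334.3, 46.8], 0.62), ([260.7, 163.8], 0.59)]
carrier_grip [([258.2, 188.0], 0.92), ([157.7, 181.3], 0.76), ([370.4, 16.1], 0.65)]
carrier_hook [([239.7, 61.1], 0.96), ([259.8, 185.3], 0.83), ([368.1, 20.9], 0.65)]
```

View pics/w1.png

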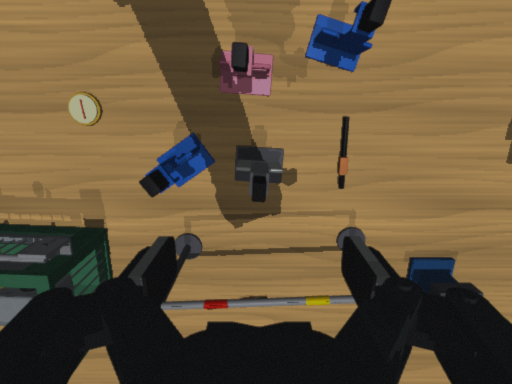

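The grey chrome carrier is at (260,165), with its grip block at (259,188). The pink one is at (245,72), and the blues are at (180,165) and (340,42). I'll take a close crop to check the choice and measure its yaw.

```bash
python3 - <<'E'
from h import *
np.set_printoptions(precision=4,suppress=True)
f=wrist()
save('w1c',cv2.resize(f['img'][125:215,215:305],None,fx=6,fy=6,interpolation=cv2.INTER_CUBIC))
print(onz(f,(258.2,188),.148))
# horizontal-plane rectification of plate plane z=.006 at 0.5mm
for r in silhouettes('wrist','carrier')[:4]:
    c=r['centre']
    if np.hypot(c[0]-260,c[1]-170)<15:
        m=r['mask'].astype(np.uint8);y,x=np.where(m);print(r['score'],x.min(),x.max(),y.min(),y.max())
        e=[(u,np.where(m[:,u])[0].min()) for u in range(x.min()+3,x.max()-3)]
        P=np.array([onz(f,p,.006)[:2] for p in e]);k=np.polyfit(P[:,1],P[:,0],1);print('rear edge slope dx/dy',k,P[[0,-1]])
s=get_state()
F=grab_frame('top')
save('t2c',F['img'])
E
```

```text
[0.4371 0.2333 0.148 ]
0.66 235 282 146 201
rear edge slope dx/dy [0.0618 0.3941] [[0.4083 0.1997]
 [0.4115 0.2659]]
```

View pics/w1c.png

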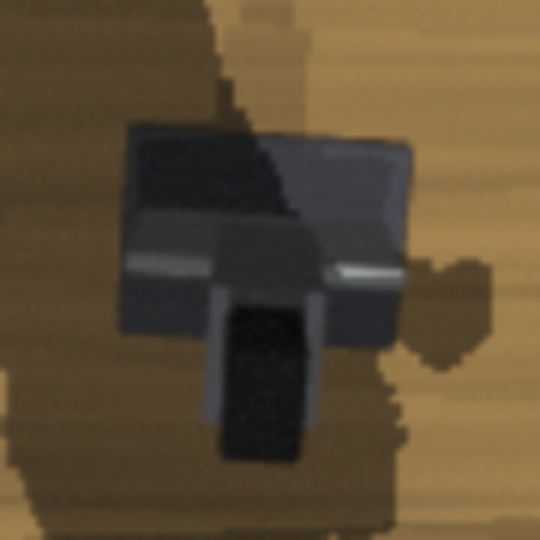

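```bash
python3 - <<'E'
from h import *
np.set_printoptions(precision=4,suppress=True)
movep([.438,.233,.25],down(-.07))
print(move_l([.438,.233,.134],.12,until_force=8),get_state()['position'])
grab(60);s=get_state();print(s['finger_gap'],s['grasp_force'],s['contact_force'])
move_l([.438,.233,.213],.12);s=get_state();print(s['finger_gap'],s['grasp_force'],s['contact_force'],s['clock'])
movep([.480,.3145,.213],down(.043))
s=get_state();print(s['position'],s['contact_force'],s['clock'])
F={c:grab_frame(c) for c in('side','top')}
for n in('carrier_hook','carrier_grip','carrier'):
    R=[]
    p0=np.array(s['position'])+[0,0,{'carrier_hook':-.009,'carrier_grip':.014,'carrier':-.134}[n]]
    for c in F:
        p=proj(F[c],p0);L=sorted(tip_of(c,n),key=lambda r:np.hypot(*(np.array(r['centre'])-p)))
        if L: print(n,c,p,L[0]['centre'],L[0]['score']);R.append(ray(F[c],L[0]['centre']))
    if len(R)==2: print(tri(R))
p=proj(F['side'],s['position']).astype(int);q=proj(F['top'],s['position']).astype(int)
g=lambda i,p:cv2.resize(i[max(p[1]-65,0):p[1]+65,max(p[0]-65,0):p[0]+65],(400,400),interpolation=cv2.INTER_CUBIC)
save('c1',np.hstack([g(F['side']['img'],p),g(F['top']['img'],q)]))
E
```

```text
False [0.4386 0.2333 0.1349]
0.17618749898811195 60.30233144760132 [-0.3443 -0.6186 -0.4936]
0.176166023833986 59.92702066898346 [ 0.3375  0.0484 -3.0951] 6.9083
[0.4793 0.3148 0.2113] [ 0.1103 -0.1954 -1.6948] 7.3667
carrier_hook side [223.9328 275.9661] [225.2, 275.2] 0.91
carrier_hook top [116.3005 195.114 ] [118.1, 193.4] 0.87
(array([0.4809, 0.3108, 0.2002]), [np.float64(0.003319255989819831), np.float64(0.0033192559898198824)])
carrier_grip side [223.4638 271.032 ] [229.2, 275.4] 0.92
carrier_grip top [113.12   193.7672] [114.0, 194.3] 0.88
(array([0.4725, 0.3159, 0.2134]), [np.float64(0.007141036566995083), np.float64(0.00714103656699523)])
carrier side [226.2557 300.4097] [229.0, 298.6] 0.74
carrier top [131.2272 201.4348] [131.8, 202.0] 0.8
(array([0.4749, 0.3109, 0.0832]), [np.float64(0.0020420301077648246), np.float64(0.002042030107764902)])
```

View pics/c1.png

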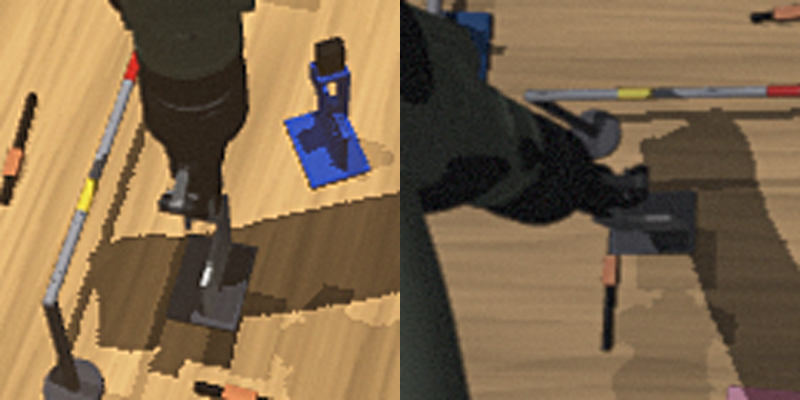

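The carrier is gripped upright, and the hook matches expectation to about 2 mm. Next I hook it on.

```bash
python3 - <<'E'
from h import *
np.set_printoptions(precision=4,suppress=True)
move_l([.5835,.3105,.214],.12,until_force=8) and print('HIT')
s=get_state();print(s['position'],s['contact_force'],s['clock'])
print(move_l([.5835,.3105,.178],.06,until_force=4))
s=get_state();print(s['position'],s['contact_force'],s['clock'])
F={c:grab_frame(c) for c in('side','top')}
p=proj(F['side'],s['position']).astype(int);q=proj(F['top'],s['position']).astype(int)
g=lambda i,p:cv2.resize(i[max(p[1]-50,0):p[1]+50,max(p[0]-50,0):p[0]+50],(400,400),interpolation=cv2.INTER_CUBIC)
save('c2',np.hstack([g(F['side']['img'],p),g(F['top']['img'],q)]))
for n in('carrier_hook','carrier'):
    R=[]
    p0=np.array(s['position'])+[0,0,{'carrier_hook':-.009,'carrier':-.134}[n]]
    for c in F:
        p=proj(F[c],p0);L=sorted(tip_of(c,n),key=lambda r:np.hypot(*(np.array(r['centre'])-p)))
        if L: print(n,c,p,L[0]['centre'],L[0]['score']);R.append(ray(F[c],L[0]['centre']))
    if len(R)==2: print(tri(R))
E
```

```text
[0.5829 0.3105 0.2138] [ 0.0174  0.5206 -3.2259] 8.7833
True
[0.5826 0.3103 0.1786] [-0.0105 -1.1323  3.797 ] 9.3583
carrier_hook side [185.5638 271.4663] [186.2, 269.0] 0.82
carrier_hook top [125.1311 159.3351] [123.9, 160.3] 0.56
(array([0.5784, 0.3096, 0.1814]), [np.float64(0.001385461080172576), np.float64(0.0013854610801725582)])
carrier side [190.5766 295.4026] [190.7, 293.9] 0.67
carrier top [138.4355 169.3253] [140.9, 169.7] 0.67
(array([0.5837, 0.3041, 0.0406]), [np.float64(0.0012039554828337361), np.float64(0.0012039554828336123)])
```

View pics/c2.png

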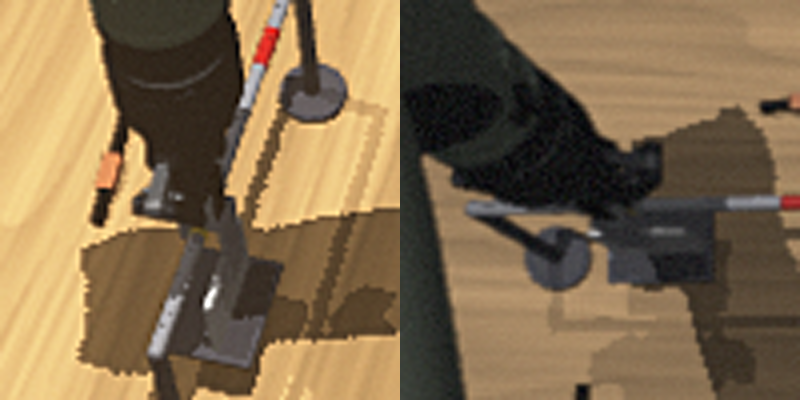

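It made contact at exactly the seated height, and the picture shows the hook over the bar at the yellow band. Next I slide it to red and release.

```bash
python3 - <<'E'
from h import *
np.set_printoptions(precision=4,suppress=True)
sleep(.1)
move_l([.5835,.3105,.1805],.05);print(get_state()['contact_force'])
print(move_l([.5892,.1780,.1805],.07,until_force=15))
s=get_state();print(s['position'],s['contact_force'],s['clock'])
print(move_l([.5892,.1780,.1765],.04,until_force=3.5))
s=get_state();print(s['position'],s['contact_force'],s['clock'])
let_go();sleep(.2)
move_l([.5892,.1780,.26],.12)
print(get_state()['clock'])
F=grab_frame('side');G=grab_frame('top')
g=lambda f:cv2.resize(f['img'][(p:=proj(f,[.58,.18,.12]).astype(int))[1]-50:p[1]+50,p[0]-50:p[0]+50],(400,400),interpolation=cv2.INTER_CUBIC)
save('c3',np.hstack([g(F),g(G)]))
f=wrist()
for n in('carrier_hook','mark_band'):print(n,[(r['centre'],r['score'],onz(f,r['centre'],.17)) for r in tip_of('wrist',n)][:3])
E
```

```text
[-0.293  -0.1185 -2.7792]
False
[0.5891 0.1784 0.1805] [-0.1957 -0.2296 -3.0725] 12.05
False
[0.5898 0.1785 0.1785] [-3.3527 -1.7515  9.3204] 12.3
14.0333
carrier_hook [([256.7, 194.5], 0.89, array([0.5891, 0.1742, 0.17  ]))]
mark_band [([263.4, 191.4], 0.48, array([0.5861, 0.1798, 0.17  ]))]
```

View pics/c3.png

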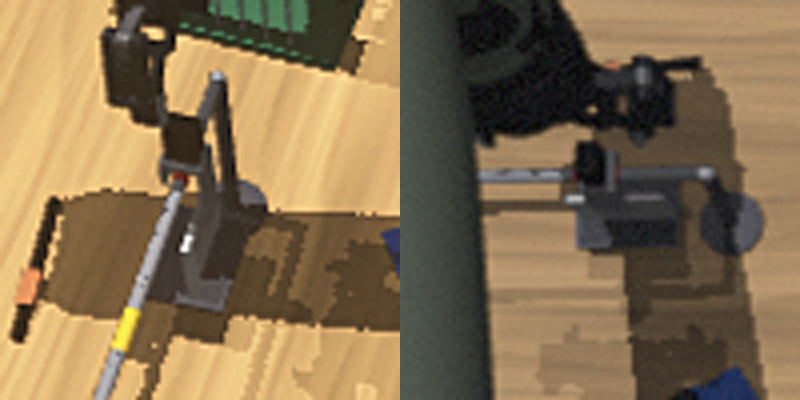

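The carrier hangs on the red band with red showing on both sides of the hook, and the gripper is clear. Next I measure the knob and the gate.

```bash
python3 - <<'E'
from h import *
np.set_printoptions(precision=4,suppress=True)
move_l([.56,.16,.33],.2)
movep([.50,-.165,.33],down(-.04))
f=wrist();save('k1',cv2.resize(f['img'],(800,600)));print(get_state()['clock'])
G=grab_frame('top');S=grab_frame('side')
for n in('bolt_knob','gate_hinge','cage'):
    R=[]
    for c,fr in(('wrist',f),('top',G),('side',S)):
        L=tip_of(c,n);print(n,c,[(r['centre'],r['score']) for r in L[:2]])
        if L:R.append(ray(fr,L[0]['centre']))
    if len(R)>1:print(tri(R))
def red(fr,p0,r=40):
    h=cv2.cvtColor(fr['img'],cv2.COLOR_RGB2HSV).astype(int);m=((h[...,0]>172)|(h[...,0]<6))&(h[...,1]>150)&(h[...,2]>70)
    p=proj(fr,p0).astype(int);w=np.zeros_like(m);w[max(p[1]-r,0):p[1]+r,p[0]-r:p[0]+r]=1;y,x=np.where(m&w);return np.array([x.mean(),y.mean()]),(x.min(),x.max(),y.min(),y.max()),len(x)
for c,fr in(('wrist',f),('top',G),('side',S)):
    try:a=red(fr,[.544,-.155,.19]);print(c,a,onz(fr,a[0],.2))
    except Exception as e:print(c,e)
E
```

```text
16.125
bolt_knob wrist [([272.0, 214.7], 0.8), ([333.3, 47.7], 0.65)]
bolt_knob top []
bolt_knob side [([250.4, 143.0], 0.65)]
(array([ 0.5438, -0.1531,  0.1845]), [np.float64(0.0006531802195055554), np.float64(0.0006531802195055508)])
gate_hinge wrist [([166.6, 209.4], 0.83)]
gate_hinge top [([296.3, 157.4], 0.48)]
gate_hinge side [([257.4, 131.0], 0.83)]
(array([ 0.5425, -0.193 ,  0.2257]), [np.float64(0.06360712035301658), np.float64(0.06115351506394848), np.float64(0.021578046619832054)])
cage wrist [([247.9, 227.3], 0.9), ([335.5, 46.8], 0.65)]
cage top [([299.7, 157.0], 0.96)]
cage side [([228.0, 169.1], 0.9)]
(array([ 0.6395, -0.1905,  0.0019]), [np.float64(0.00040412699583197535), np.float64(0.004705257237388991), np.float64(0.004492576971559365)])
wrist (array([272.608 , 222.0402]), (np.int64(265), np.int64(280), np.int64(215), np.int64(229)), 199) [ 0.5451 -0.1532  0.2   ]
top (array([296., 175.]), (np.int64(296), np.int64(296), np.int64(175), np.int64(175)), 1) [ 0.5435 -0.1511  0.2   ]
side (array([250.7778, 139.1111]), (np.int64(249), np.int64(253), np.int64(137), np.int64(148)), 18) [ 0.5435 -0.1547  0.2   ]
```

View pics/k1.png

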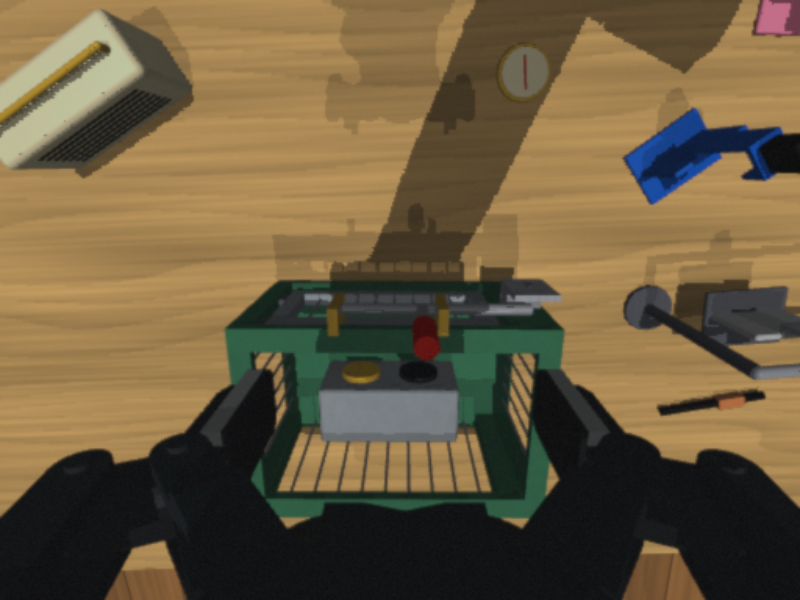

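The red knob's top is at (426,348) in the scaled picture. The cage is aligned with the tool, so its yaw is about -0.04. I'll grip the knob and lift it.

```bash
python3 - <<'E'
from h import *
np.set_printoptions(precision=4,suppress=True)
K=[.544,-.1532]
movep([*K,.24],down(-.04))
print(move_l([*K,.171],.1,until_force=8))
s=get_state();print(s['position'],s['contact_force'])
grab(60);s=get_state();print(s['finger_gap'],s['grasp_force'],s['contact_force'],s['position'])
z=s['position'][2]
for dz in(.005,.010,.0145):
    move_l([*K,.171+dz],.05);s=get_state();print(s['position'],s['contact_force'],s['clock'])
f=grab_frame('side')
E
```

```text
False
[ 0.5445 -0.1535  0.172 ] [-0.1002 -0.1146  0.2777]
0.19272791326021296 58.40257465839386 [-0.4167  0.0931  3.2612] [ 0.5442 -0.1531  0.1713]
[ 0.5441 -0.1531  0.176 ] [ 0.6253  0.3572 -1.8777] 18.8833
[ 0.544  -0.1532  0.1812] [-0.2593  0.9283 -2.4329] 19.1333
[ 0.544  -0.1532  0.1858] [ 1.5997 -0.449  -2.3619] 19.3833
```

The lift reads the bolt's 2.4 N weight. Next I draw it and swing the gate.

```bash
python3 - <<'E'
from h import *
np.set_printoptions(precision=4,suppress=True)
yaw=-.04
R=lambda a:np.array([[np.cos(a),-np.sin(a)],[np.sin(a),np.cos(a)]])
K=np.array([.544,-.1532]);Hn=K-R(yaw)@[-.018,.133]
def st(t):
    s=get_state();print(t,s['position'],s['contact_force'],round(s['grasp_force'],1),round(s['clock'],2));return s
for d in(.012,.025,.038):
    P=K+R(yaw)@[0,-d]
    if move_l([*P,.1855],.06,until_force=15): st('HIT');raise SystemExit
    st(d)
for a in np.linspace(.05,.45,9):
    P=Hn+R(yaw+a)@[-.018,.133-.038]
    if move_l([*P,.1855],.05,rot=down(yaw+a),until_force=20): st('HIT');break
    st(a)
sleep(.5);st('end')
F=grab_frame('side');G=grab_frame('top')
g=lambda f,w:cv2.resize(f['img'][(p:=proj(f,w).astype(int))[1]-50:p[1]+50,p[0]-50:p[0]+50],(400,400),interpolation=cv2.INTER_CUBIC)
save('g1',np.hstack([g(F,[.54,-.18,.14]),g(F,[.59,.12,.12])]))
E
```

```text
0.012 [ 0.5435 -0.1662  0.1854] [ 0.5333 -1.1829 -2.4283] 58.7 19.78
0.025 [ 0.5429 -0.179   0.1855] [ 0.1673 -0.4595 -2.4756] 58.7 20.15
0.038 [ 0.5424 -0.1919  0.1855] [ 0.4409 -1.2257 -1.6878] 58.7 20.52
0.05 [ 0.5381 -0.1922  0.1857] [ 2.044  -1.62   -2.8413] 58.7 20.77
0.1 [ 0.5334 -0.1929  0.1857] [ 2.0775 -0.825  -2.1066] 58.7 21.02
0.15000000000000002 [ 0.5287 -0.1941  0.1856] [ 2.3182  0.6516 -1.5299] 58.7 21.27
0.2 [ 0.5241 -0.1957  0.1856] [ 1.7079  0.7672 -2.608 ] 58.7 21.52
0.25 [ 0.5196 -0.1974  0.1855] [ 1.2218  0.1009 -2.7088] 58.7 21.77
0.3 [ 0.5152 -0.1995  0.1856] [ 2.4821  0.3095 -1.9559] 58.7 22.02
0.35000000000000003 [ 0.5109 -0.2017  0.1855] [ 1.9418  0.9526 -1.6978] 58.7 22.27
0.4 [ 0.5067 -0.2041  0.1856] [ 2.9116  1.5104 -2.3514] 58.7 22.52
0.45 [ 0.5026 -0.2067  0.1855] [ 2.7436  1.972  -2.434 ] 58.7 22.77
end [ 0.5025 -0.2068  0.1855] [ 2.7034  1.8435 -2.6547] 58.7 23.27
```

View pics/g1.png

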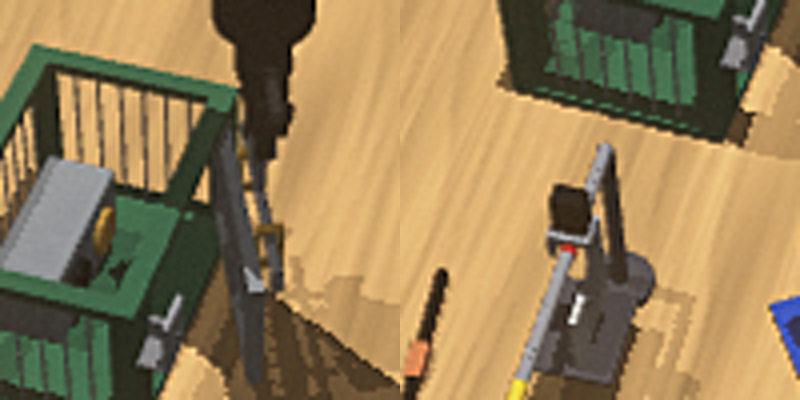

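The gate is ajar at about 26° with the knob gripped, and the carrier hangs at the red band. I'm handing it in.

```bash
python3 -c "
from cell import *
print(sign_off())"
```

```text
the job is handed in; nothing more can be done
None
```

The job is handed in: the carrier hangs released at the red band, and the gripper still holds the knob with the bolt drawn about 38 mm and the gate open about 26°. The hand-in call returned no verdict.

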